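# Wind the sample spool one turn and hold its brake on

### The job

On the small spool winder, turn the crank clockwise (seen from above) through one full turn, so that its knob comes back beside the brass index pin where it is parked now. Only then twist the spring-return brake dial clockwise past its first two clicks to the third and hold it there: it springs back if let go, so finish while your fingers still hold it. Leave the other things on the cabinet where they stand.

Things in the scene. Friction and masses are not known exactly. Their poses are not given: they have to be found in the camera images.
- winder: Spool winder fixed to the cabinet: plywood base 140 x 235 x 12 mm; origin under it, x away from the robot, y left, z up. At x 0, y -55 mm the crank wheel (vertical axis): 110 mm platter, 92 mm spool lying on it (top z 64), dark crank arm above (z 82 to 89, reaching 62 mm from the axis). At x 0, y +75 mm the round black brake drum, 72 mm wide, top z 72 mm, with the dial on it.
- crank_axis (a point): Point on the wheel's vertical axis (fixed to the winder) at the height of the middle of the crank knob, z = 108 mm over the winder's underside.
- crank_grip (a point): Middle of the crank's upright black knob: 20 mm wide, 36 mm high (z 90 to 126 mm over the winder's underside), 50 mm from the wheel's axis. The knob spins freely on its own axle, so it can be gripped and carried round with the hand kept at one orientation. Parked, it stands next to the index pin, on the pin's wheel side.
- crank (a joint): Turn of the crank in rad, growing clockwise seen from above; 0 is exactly at the index pin (start within 0.15), 6.28 is one full turn. It has light friction (about 1 N at the knob) and stays where it is left.
- brake_wings: The grip of the brake dial: one straight grey bar 64 mm long (its x), 12 mm thick (its y), 25 mm high, origin at its underside on the dial's vertical axis (75 mm over the winder's underside). A small aluminium mark on the top of one end (its -x end) is the pointer. Pinch it across its 12 mm thickness.
- wings_grip (a point): Middle of that bar, on the dial's axis, halfway up (12.5 mm above its underside).
- brake_dial (a joint): Dial angle (rad), growing clockwise from above: rest 0, clicks at 0.38, 0.76 and 1.14 (third), end stop 1.25. A spring always drives it back (0.08 N m at rest, 0.15 at the third click); clicks are ripples of about 0.03 N m and do not hold it. Four pips on the drum's rim mark rest and clicks; the pointer goes from 0.57 rad right of the winder's -x direction to 0.57 left (-y to +y side).
- nozzle_tin: Bystander: round grey tin 43 mm wide, 21 mm high, standing on the back of the winder's base between wheel and drum; origin under its centre.
- glue_stick: Bystander: glue stick standing, 27 mm wide, 92 mm high, origin under its centre.
- printed_vase: Bystander: printed vase standing, 44 mm wide, 70 mm high, origin under its centre.
- sanding_block: Bystander: sanding block 48 x 68 x 24 mm, origin under its centre.
- ink_dropper: Bystander: dropper bottle standing, 33 mm wide, 102 mm high, origin under its centre.
- printed_gear: Bystander: printed gear lying flat, 42 mm wide, 10 mm thick, origin under its centre.
- index_pin (a point): Top of the brass index pin, 7 mm thick, that stands 74 mm over the winder's underside in front of the wheel, 64 mm from the wheel's axis in the winder's -x direction. The crank passes above and inside it.

How it is judged:
By the outcome, as a careful person would: the job done as asked, in the order asked, and still so for the second after the job is handed in, while the arm keeps its last pose, push and grip.
It also fails if it takes over 67 s, if anything falls off the work surface, if the arm or the gripper's body presses on something with over 40 N, if the wrist force passes 120 N, or if a joint passes its speed limit or range.

### The arm

A 7-joint arm with a two-finger parallel gripper is mounted at the origin on a cart in front of the work surface, level with it; the furniture and walls round the work are solid. World frame = base frame: x ahead of the robot, y to its left, z up, the work surface at z = 0. Lengths are in m, angles in degrees, forces in N, time in s.
With the tool pointing down it reaches from about 0.4 to 0.875 m from the base axis. Payload 19.3 kg.
Tool frame: the origin (TCP) lies between the finger pads; the fingertips stand 25 mm ahead of it and the grasp point (between the pads) lies 6 mm ahead of it; z points along the fingers, y is the direction in which the jaws open and shut (so a half turn about z gives the same grasp; the last joint's range is limited). The gripper opens to 85 mm and grips with 20 to 120 N. Pads are 22 mm wide; open, the fingers measure 114 mm over their backs; the gripper's body (76 mm by 85 mm) begins 54 mm behind the grasp point. The pads swing forward as they close: fully open they stand 13 mm farther back than shut.
Start: joints at [-78.277, 29.874, -2.08, 91.645, 1.215, 58.505, -6.463], TCP at [0.17, 0.602, 0.256] pointing down, gripper open.
Joint ranges: [-166.77, 166.77], [-17.47, 122.26], [-85.68, 81.53], [9.62, 139.38], [-72.42, 252.41], [9.2, 110.78], [-144.41, 144.41]. Speed limits (degrees/s): [108.29, 108.29, 136.94, 136.94, 172.46, 172.46, 172.46].

### API

Orientations are given as a 3x3 rotation matrix whose columns are the frame's x, y, z axes.
In Python, from workcell import r gives the robot as it stands. The module is installed in compiled form; this text tells all that it offers.
- The arm moves only by the tool step_arm, never from a script. Its arguments are lists of equal length, an entry for each row: "rotation": the turn, a rotation vector about the tool's x, y, z in rad, a list of three; "linear": the shift along the tool's x, y, z in m, a list of three; "claw": the opening, from 0 (shut) to 1 (fully open). In form: {"rotation": [[rx, ry, rz], ...], "linear": [[dx, dy, dz], ...], "claw": [claw, ...]}. A call has 1 to 12 rows; each row is the pose to reach, as a shift and turn from the pose commanded when the call began, along the tool's axes at that moment; what a row does not reach only later rows make up. A row lasts 1/12 s, in which the tool goes at most 41.7 mm and 7.16 degrees, less where a joint would pass 70% of its speed; a pose out of reach is approached as far as the arm can. A call with a gripper value outside its range is refused whole. The fingers move at their own pace and stop on an object; "grip_force" is the grip in N (left out, the last holds). Time passes only in rows, so rows that repeat a pose let the fingers close. It gives the time, the measured TCP pose, the force and the opening at its end, in the units of the state.
- r.observe(): the state, without advancing time (a new reading comes with each control period).
- r.snapshot(name): name is "scene" or "top"; returns a dict with "img" (400x640x3 uint8, red, green, blue), "z_map" (400x640 float32, m along the optical axis (not along the pixel's ray), 0 where there is no reading), "fx", "fy", "cx", "cy" (pixels), "D" ([k1, k2, p1, p2, k3] as OpenCV has them; the pictures are not rectified), "R" (3x3) and "t" (3): a world point X has camera coordinates R X + t. Camera axes: x right, y down, z forward; pixel columns grow to the right and rows downward; lengths in m; the calibration is good to about 2 mm. A picture is of the moment at which its call begins.
- r.job_done(): hands the job in, once; it reports no verdict.
The state is a dict: "clock": time; "qpos": joint angles; "qd": joint speeds; "effort": joint torques, N m; "tcp_pos": TCP position; "eef_rot": TCP orientation; "force": force on the tool from outside, world axes, zero at the start; "wrist_torque": the same for the moment, N m; "opening": finger opening in m.
Only numpy, scipy, OpenCV 4.12 (cv2) and the standard library are available. Lean on these libraries where they do the work, as an engineer would, in place of code of your own. Each camera call takes 0.05 s, during which the arm holds its last target.

## Working session

There is one attempt and no reset: what is moved stays moved. The work goes in short steps, Python scripts to look and compute and a tool call to move; the robot and the scene stay as the last step left them, time stands still between calls to the robot, and variables do not carry over. Pictures are saved under pics/ and viewed, and the job is handed in when it is done.

Besides the shell and the picture viewer there is one more tool, called after ">>>" as name(argument=value, ...) on one line, values as JSON. step_arm: Moves the arm, as the interface text tells. Its arguments: {"type":"object","properties":{"rotation":{"type":"array","items":{"type":"array","items":{"type":"number"}}},"linear":{"type":"array","items":{"type":"array","items":{"type":"number"}}},"claw":{"type":"array","items":{"type":"number"}},"grip_force":{"type":"number"}},"required":["rotation","linear","claw"]}

```bash
mkdir -p pics
python3 - <<'E'
from workcell import r
import cv2,numpy as np,pickle
s=r.observe(); print(s)
for n in ("scene","top"):
    d=r.snapshot(n); pickle.dump(d,open(n+".pkl","wb"))
    cv2.imwrite(f"pics/{n}0.png",d["img"][:,:,::-1]); print(n,d["fx"],d["fy"],d["cx"],d["cy"],d["D"],d["R"],d["t"])
E
```

```text
{'clock': 0.0, 'qpos': array([-78.2761959 ,  29.91007806,  -2.08187542,  91.6715402 ,
         1.21427115,  58.50454136,  -6.46412324]), 'qd': array([-0.02103316,  0.01916607,  0.03999734, -0.00922535, -0.05602116,
        0.13962719, -0.02503711]), 'effort': array([-1.16666477e-03, -9.27116346e+01,  1.97913520e+00, -3.69923508e+01,
        1.77077658e-02,  8.31539801e-03,  2.91839137e-05]), 'tcp_pos': array([0.16955448, 0.60125714, 0.2557296 ]), 'eef_rot': array([[-9.62466897e-01,  2.71398998e-01, -2.36782864e-04],
       [ 2.71399092e-01,  9.62466278e-01, -1.09375214e-03],
       [-6.89477112e-05, -1.11696288e-03, -9.99999374e-01]]), 'force': array([-0.63058748, -0.57580939,  0.09072229]), 'wrist_torque': array([0.0319723 , 0.06910168, 0.01375308]), 'opening': 0.08519504299954403}
scene 518.7675717333997 518.7675717333997 320.09861233363443 196.91278692799077 [0.026472 0.       0.       0.       0.      ] [[ 0.75878361 -0.65123063 -0.01208717]
 [-0.48623097 -0.55399094 -0.67577621]
 [ 0.43338999  0.51864507 -0.73700774]] [-0.34347378  0.27997548  1.06664464]
top 462.072061276601 462.072061276601 310.20554276105776 195.5131420183056 [-0.10897984  0.          0.          0.          0.        ] [[-0.01439751 -0.99938971 -0.03182646]
 [-0.98363381  0.01987348 -0.17907978]
 [ 0.17960299  0.02872728 -0.98331964]] [0.04285061 0.49388211 0.9920493 ]
```

View pics/scene0.png

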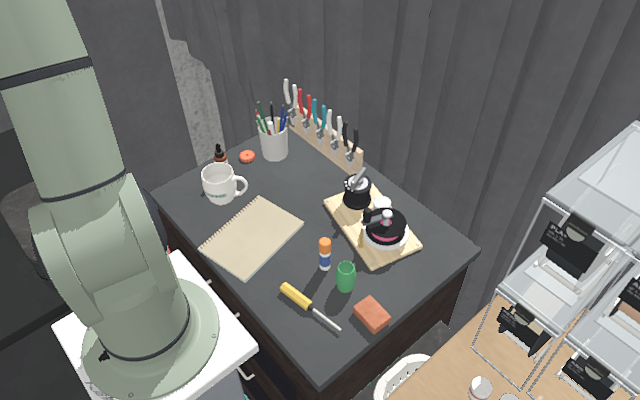

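View pics/top0.png

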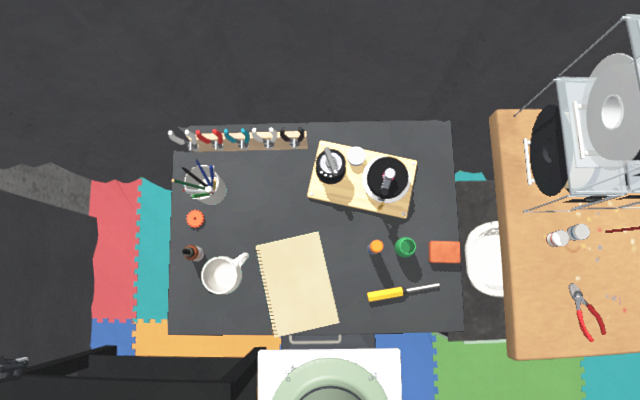

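The scene view shows the winder around (375,220). In the top view it is around (362,178), with the drum at (330,166) and the wheel at (387,180). I'll zoom in on both.

Run:
```python
import cv2,pickle
d=pickle.load(open("top.pkl","rb"))["img"][:,:,::-1]; cv2.imwrite("pics/topz.png",cv2.resize(d[135:225,300:425],None,fx=6,fy=6,interpolation=cv2.INTER_CUBIC))
d=pickle.load(open("scene.pkl","rb"))["img"][:,:,::-1]; cv2.imwrite("pics/scz.png",cv2.resize(d[165:275,315:430],None,fx=5,fy=5,interpolation=cv2.INTER_CUBIC))
```

```text
(no output)
```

View pics/topz.png

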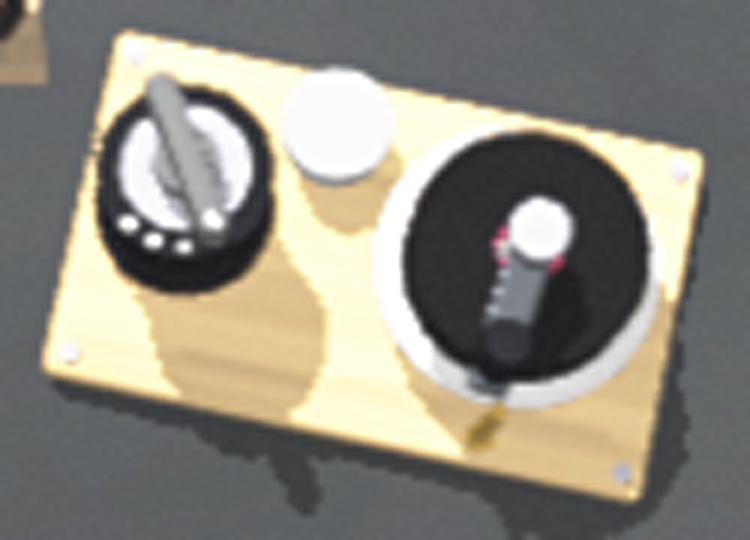

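View pics/scz.png

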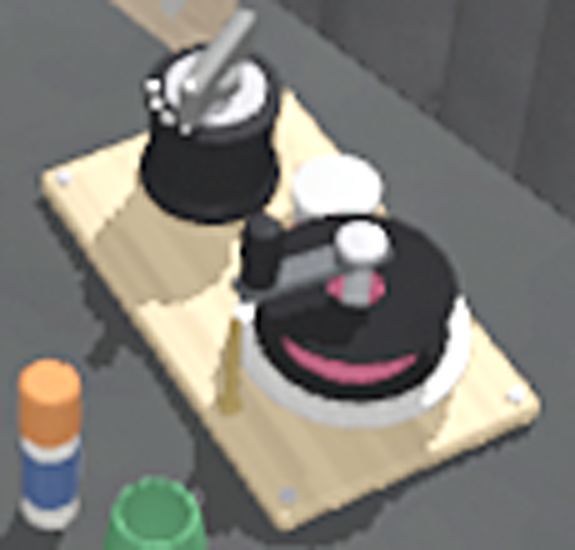

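```bash
cat > h.py <<'E'
import numpy as np,cv2,pickle
def ray(d,uv):
    K=np.array([[d["fx"],0,d["cx"]],[0,d["fy"],d["cy"]],[0,0,1]])
    p=cv2.undistortPoints(np.array(uv,float).reshape(-1,1,2),K,np.array(d["D"],float)).reshape(-1,2)
    R=np.array(d["R"]);t=np.array(d["t"])
    return -R.T@t, np.c_[p,np.ones(len(p))]@R
def plane(d,uv,z):
    c,v=ray(d,uv); return c+v*((z-c[2])/v[:,2])[:,None]
def depthpt(d,uv):
    c,v=ray(d,uv); zz=[d["z_map"][int(round(b)),int(round(a))] for a,b in uv]
    return c+v*np.array(zz)[:,None]
def proj(d,X):
    K=np.array([[d["fx"],0,d["cx"]],[0,d["fy"],d["cy"]],[0,0,1]])
    return cv2.projectPoints(np.array(X,float).reshape(-1,3),cv2.Rodrigues(np.array(d["R"]))[0],np.array(d["t"],float),K,np.array(d["D"],float))[0].reshape(-1,2)
def two(d1,u1,d2,u2):
    c1,v1=ray(d1,[u1]);c2,v2=ray(d2,[u2]);v1=v1[0]/np.linalg.norm(v1);v2=v2[0]/np.linalg.norm(v2)
    A=np.c_[v1,-v2];s=np.linalg.lstsq(A,c2-c1,rcond=None)[0]
    a=c1+s[0]*v1;b=c2+s[1]*v2
    return (a+b)/2,np.linalg.norm(a-b)
E
python3 - <<'E'
from h import *
T=pickle.load(open("top.pkl","rb"));S=pickle.load(open("scene.pkl","rb"))
tz=lambda u,v:((u+.5)/6-.5+300,(v+.5)/6-.5+135)
sz=lambda u,v:((u+.5)/5-.5+315,(v+.5)/5-.5+165)
np.set_printoptions(precision=4,suppress=True)
C=[tz(120,33),tz(705,153),tz(637,500),tz(43,373)]
P=plane(T,C,.012); print(P); print([np.linalg.norm(P[i]-P[(i+1)%4]) for i in range(4)])
Cs=[sz(283,92),sz(540,408),sz(287,528),sz(43,180)]
Ps=plane(S,Cs[1:],.012);print("scene back? right, front-right,front-left",Ps)
o=P.mean(0);x=(P[0]+P[1]-P[2]-P[3])[:2];x/=np.linalg.norm(x);yv=(P[0]+P[3]-P[1]-P[2])[:2];yv/=np.linalg.norm(yv)
print(o,np.degrees(np.arctan2(x[1],x[0])),np.degrees(np.arctan2(-yv[0],yv[1])))
a=np.arctan2(x[1]-yv[0],x[0]+yv[1])
W=lambda p:np.r_[o[:2]+np.array([[np.cos(a),-np.sin(a)],[np.sin(a),np.cos(a)]])@p[:2],p[2]]
print("yaw",np.degrees(a))
for n,p in dict(axis=(0,-.055,.108),hubtop=(0,-.055,.1),knobtop=(-.05,-.055,.126),drum=(0,.075,.072),wings=(0,.075,.1),pin=(-.064,-.055,.074)).items():
    w=W(np.array(p)); t=proj(T,w)[0];s=proj(S,w)[0]
    print(n,w,"topz",(t-[300,135]+.5)*6-.5,"scz",(s-[315,165]+.5)*5-.5)
print("knob 2view",two(T,tz(507,338),S,sz(265,228)))
print("hub 2view",two(T,tz(541,229),S,sz(362,240)))
print("pin 2view",two(T,tz(497,410),S,sz(237,322)))
print("wing ends",two(T,tz(160,82),S,sz(247,17)),two(T,tz(214,215),S,sz(190,90)))
E
```

```text
[[ 0.6338  0.0111  0.012 ]
 [ 0.5801 -0.2171  0.012 ]
 [ 0.444  -0.1832  0.012 ]
 [ 0.4979  0.0433  0.012 ]]
[np.float64(0.23438827698382295), np.float64(0.14030957628696375), np.float64(0.23287462957644506), np.float64(0.13971667464412027)]
scene back? right, front-right,front-left [[ 0.5755 -0.2188  0.012 ]
 [ 0.4415 -0.1899  0.012 ]
 [ 0.4962  0.0386  0.012 ]]
[ 0.5389 -0.0865  0.012 ] -13.648002974197277 -13.313771278221042
yaw -13.480887126209158
axis [ 0.5261 -0.1399  0.108 ] topz [549.5273 236.1147] scz [358.139  226.7482]
hubtop [ 0.5261 -0.1399  0.1   ] topz [546.3892 241.1629] scz [356.6609 238.6301]
knobtop [ 0.4775 -0.1283  0.126 ] topz [529.6141 362.898 ] scz [262.374 240.08 ]
drum [ 0.5564 -0.0135  0.072 ] topz [188.7513 184.802 ] scz [207.705   95.5633]
wings [ 0.5564 -0.0135  0.1   ] topz [189.7177 165.8258] scz [210.0258  54.4469]
pin [ 0.4639 -0.125   0.074 ] topz [503.0912 426.0376] scz [228.679  328.0183]
knob 2view (array([ 0.4869, -0.1213,  0.1209]), np.float64(0.0009702682316601398))
hub 2view (array([ 0.5317, -0.1389,  0.0941]), np.float64(0.0006615438267154951))
pin 2view (array([ 0.4704, -0.1235,  0.0715]), np.float64(0.0003561819922454103))
wing ends (array([ 0.5895, -0.0039,  0.0961]), np.float64(0.0011022485883006243)) (array([ 0.5383, -0.0212,  0.0947]), np.float64(0.002605874129998744))
```

Run:
```python
from h import *
T=pickle.load(open("top.pkl","rb"));S=pickle.load(open("scene.pkl","rb"))
tz=lambda u,v:((u+.5)/6-.5+300,(v+.5)/6-.5+135)
sz=lambda u,v:((u+.5)/5-.5+315,(v+.5)/5-.5+165)
np.set_printoptions(precision=4,suppress=True)
L=dict(hub=(541,229),knob=(507,338),spool=(440,200),spoolr=(610,300),base=(330,300),base2=(300,350),base3=(660,220),table=(300,20),table2=(150,500),wing=(175,130),wing2=(195,180),tin=(338,125))
for n,u in L.items(): print(n,depthpt(T,[tz(*u)])[0])
L=dict(hub=(362,240),knob=(265,225),base=(290,500),base2=(100,180),base3=(500,400),spool=(400,350),table=(50,280),wing=(225,45),tin=(338,185))
for n,u in L.items(): print("S",n,depthpt(S,[sz(*u)])[0])
for nm,d in (("T",T),("S",S)):
  hsv=cv2.cvtColor(d["img"],cv2.COLOR_RGB2HSV)
  # 3D cloud crop & heights
  vv,uu=np.mgrid[0:400,0:640]; c,v=ray(d,np.c_[uu.ravel(),vv.ravel()]); X=c+v*d["z_map"].ravel()[:,None]
  m=(X[:,0]>.40)&(X[:,0]<.68)&(X[:,1]>-.25)&(X[:,1]<.08)
  for lo,hi in ((.008,.020),(.060,.068),(.069,.078),(.080,.093),(.094,.105),(.118,.135)):
    k=m&(X[:,2]>lo)&(X[:,2]<hi)
    q=X[k]; print(nm,lo,hi,k.sum(),q.mean(0) if len(q) else '')
    if lo==.008:
      rr=cv2.minAreaRect((q[:,:2]*1000).astype(np.float32)); print(rr)
  np.save(nm+"_X.npy",X)
```

```text
hub [ 0.532  -0.1391  0.0939]
knob [ 0.4866 -0.121   0.1248]
spool [ 0.5505 -0.1066  0.0646]
spoolr [ 0.5115 -0.1676  0.0647]
base [ 0.5247 -0.0683  0.0104]
base2 [ 0.5054 -0.0562  0.0095]
base3 [ 0.5536 -0.1978  0.012 ]
table [ 0.6426 -0.0611 -0.0041]
table2 [0.4491 0.003  0.001 ]
wing [ 0.5698 -0.0085  0.1001]
wing2 [ 0.5512 -0.0153  0.0999]
tin [ 0.5877 -0.0718  0.0364]
S hub [ 0.5313 -0.1389  0.0942]
S knob [ 0.4827 -0.1244  0.1286]
S base [ 0.4543 -0.179   0.0096]
S base2 [0.5162 0.0184 0.0142]
S base3 [ 0.5652 -0.2037  0.0119]
S spool [ 0.5169 -0.1795  0.0661]
S table [ 0.4621 -0.0058  0.0012]
S wing [ 0.5677 -0.012   0.0978]
S tin [ 0.5886 -0.0735  0.0343]
T 0.008 0.02 3054 [ 0.5196 -0.0708  0.0123]
((516.3089599609375, -67.9447021484375), (232.10899353027344, 293.22430419921875), 0.08888494968414307)
T 0.06 0.068 1055 [ 0.5349 -0.1366  0.0643]
T 0.069 0.078 509 [ 0.5612 -0.0123  0.0733]
T 0.08 0.093 215 [ 0.5423 -0.0578  0.0883]
T 0.094 0.105 323 [ 0.5727 -0.0137  0.0989]
T 0.118 0.135 85 [ 0.5156 -0.0752  0.1251]
S 0.008 0.02 2125 [ 0.5089 -0.0882  0.0117]
((515.6370849609375, -68.99066162109375), (230.22015380859375, 295.6047668457031), 0.14478150010108948)
S 0.06 0.068 788 [ 0.5363 -0.1308  0.0635]
S 0.069 0.078 346 [ 0.5633 -0.0146  0.0727]
S 0.08 0.093 295 [ 0.5443 -0.0604  0.0876]
S 0.094 0.105 229 [ 0.5647 -0.025   0.0982]
S 0.118 0.135 81 [ 0.5213 -0.0695  0.1246]
```

Run:
```python
from h import *
np.set_printoptions(precision=4,suppress=True)
T=pickle.load(open("top.pkl","rb"));S=pickle.load(open("scene.pkl","rb"))
for nm,d,b in (("T",T,(360,155,415,210)),("S",S,(355,205,412,255))):
    u0,v0,u1,v1=b
    vv,uu=np.mgrid[v0:v1,u0:u1]; uv=np.c_[uu.ravel(),vv.ravel()]
    c,v=ray(d,uv); X=c+v*d["z_map"][v0:v1,u0:u1].ravel()[:,None]
    img=d["img"][v0:v1,u0:u1].reshape(-1,3)
    m=(np.abs(X[:,2]-.064)<.006)&(img.max(1)<70)
    P=plane(d,uv[m],.064)
    (cx,cy),rr=cv2.minEnclosingCircle((P[:,:2]*1000).astype(np.float32)); print(nm,m.sum(),cx,cy,rr)
# white rim: knob top
for nm,d in (("T",T),("S",S)):
    X=np.load(nm+"_X.npy");m=(X[:,2]>.112)&(X[:,2]<.135)&(X[:,0]>.46)&(X[:,0]<.51)&(X[:,1]>-.16)&(X[:,1]<-.09)
    print(nm,m.sum(),X[m].mean(0),np.median(X[m],0),X[m].min(0),X[m].max(0))
    m=(X[:,2]>.093)&(X[:,2]<.108)&(X[:,0]>.515)&(X[:,0]<.61)&(X[:,1]>-.05)&(X[:,1]<.03)
    q=X[m][:,:2]; l=cv2.fitLine(q.astype(np.float32),cv2.DIST_HUBER,0,.01,.01).ravel(); print("bar",m.sum(),q.mean(0),np.degrees(np.arctan2(l[1],l[0])),cv2.minAreaRect((q*1000).astype(np.float32)))
```

```text
T 926 530.2247924804688 -138.31651306152344 44.19854736328125
S 615 530.1841430664062 -140.33529663085938 44.44313430786133
T 68 [ 0.4836 -0.1205  0.124 ] [ 0.484  -0.1206  0.1247] [ 0.4755 -0.1294  0.1121] [ 0.4929 -0.1126  0.1287]
bar 164 [ 0.5614 -0.013 ] 18.98747 ((562.4015502929688, -12.987751007080078), (64.38166809082031, 12.070941925048828), 19.246509552001953)
S 74 [ 0.4827 -0.1242  0.1218] [ 0.4816 -0.1244  0.1236] [ 0.4748 -0.1331  0.1126] [ 0.4926 -0.1136  0.1293]
bar 106 [ 0.5609 -0.0146] 19.244678 ((561.7272338867188, -13.85235595703125), (65.68545532226562, 12.409440994262695), 19.02498435974121)
```

>>> step_arm(rotation=[[0, 0, 0], [0, 0, 0], [0, 0, 0], [0, 0, 0], [0, 0, 0], [0, 0, 0], [0, 0, 0], [0, 0, 0], [0, 0, 0], [0, 0, 0], [0, 0, 0], [0, 0, 0]], linear=[[-0.01, -0.007, 0], [-0.03, -0.021, 0], [-0.06, -0.041, 0], [-0.09, -0.062, 0], [-0.12, -0.083, 0], [-0.15, -0.103, 0], [-0.18, -0.124, 0], [-0.21, -0.145, 0], [-0.24, -0.165, 0], [-0.27, -0.186, 0], [-0.3, -0.207, 0], [-0.323, -0.223, 0]], claw=[1, 1, 1, 1, 1, 1, 1, 1, 1, 1, 1, 1], grip_force=25)

```text
clock: 1.1
tcp_pos: [0.4216, 0.2958, 0.2563]
eef_rot: [[-0.962, 0.274, 0.0], [0.274, 0.962, -0.001], [-0.001, -0.001, -1.0]]
force: [-0.1, -0.3, 0.6]
opening: 0.0853
```

>>> step_arm(rotation=[[0, 0, 0], [0, 0, 0], [0, 0, 0], [0, 0, 0], [0, 0, 0], [0, 0, 0], [0, 0, 0], [0, 0, 0], [0, 0, 0], [0, 0, 0], [0, 0, 0], [0, 0, 0]], linear=[[-0.01, -0.022, 0], [-0.026, -0.057, 0.006], [-0.042, -0.092, 0.012], [-0.058, -0.127, 0.018], [-0.074, -0.162, 0.024], [-0.09, -0.197, 0.03], [-0.106, -0.233, 0.036], [-0.122, -0.269, 0.042], [-0.138, -0.304, 0.048], [-0.154, -0.339, 0.054], [-0.168, -0.37, 0.06], [-0.176, -0.388, 0.066]], claw=[1, 1, 1, 1, 1, 1, 1, 1, 1, 1, 1, 1])

```text
clock: 2.1
tcp_pos: [0.4834, -0.1264, 0.1901]
eef_rot: [[-0.961, 0.275, 0.0], [0.275, 0.961, -0.001], [-0.0, -0.001, -1.0]]
force: [-0.3, 0.1, -0.6]
opening: 0.0849
```

Run:
```python
from workcell import r
import cv2
s=r.observe(); print(s["tcp_pos"],s["eef_rot"],s["qpos"],s["force"],s["clock"])
d=r.snapshot("scene")
cv2.imwrite("pics/a.png",cv2.resize(d["img"][110:290,260:460,::-1],None,fx=3,fy=3,interpolation=cv2.INTER_CUBIC))
```

```text
[ 0.48337015 -0.12641025  0.19007439] [[-9.61482501e-01  2.74866125e-01  1.16065930e-04]
 [ 2.74865805e-01  9.61481879e-01 -1.17689950e-03]
 [-4.35085094e-04 -1.09966572e-03 -9.99999301e-01]] [ 2.20889545e-02  2.41728077e+01  1.01241964e+01  1.14467718e+02
 -6.09661825e+00  4.18376073e+01  8.78691767e+01] [-0.32946568  0.0819114  -0.59318383] 2.1
```

View pics/a.png

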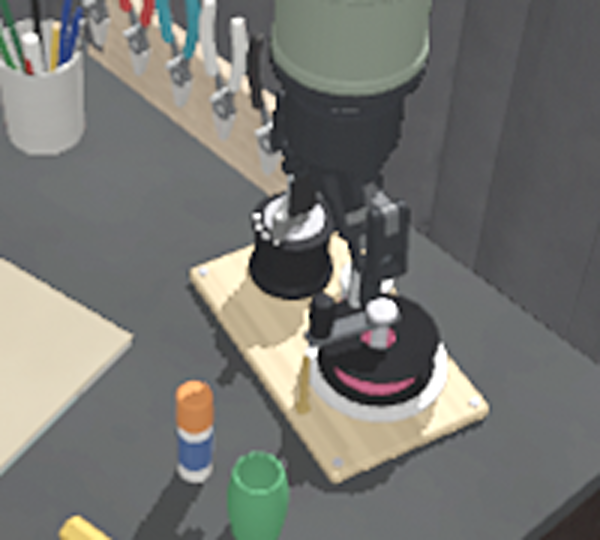

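>>> step_arm(rotation=[[0, 0, 0], [0, 0, 0], [0, 0, 0]], linear=[[0, 0, 0.002], [0, 0, 0.005], [0, 0, 0.01]], claw=[1, 1, 1])

```text
clock: 2.4
tcp_pos: [0.484, -0.1213, 0.1803]
eef_rot: [[-0.963, 0.271, 0.0], [0.271, 0.963, 0.0], [-0.0, 0.0, -1.0]]
force: [0.4, -0.8, 0.6]
opening: 0.0851
```

Settled over the knob. I'll go down and close on it.

>>> step_arm(rotation=[[0, 0, 0], [0, 0, 0], [0, 0, 0], [0, 0, 0], [0, 0, 0], [0, 0, 0], [0, 0, 0], [0, 0, 0], [0, 0, 0], [0, 0, 0], [0, 0, 0], [0, 0, 0]], linear=[[0, 0, 0.012], [0, 0, 0.026], [0, 0, 0.04], [0, 0, 0.05], [0, 0, 0.056], [0, 0, 0.056], [0, 0, 0.056], [0, 0, 0.056], [0, 0, 0.056], [0, 0, 0.056], [0, 0, 0.056], [0, 0, 0.056]], claw=[1, 1, 1, 1, 1, 0.7, 0.5, 0.3, 0.15, 0.1, 0.1, 0.1], grip_force=25)

```text
clock: 3.4
tcp_pos: [0.4843, -0.122, 0.1248]
eef_rot: [[-0.962, 0.271, 0.001], [0.271, 0.962, 0.0], [-0.001, 0.0, -1.0]]
force: [-1.2, 0.5, 6.9]
opening: 0.0184
```

Run:
```python
from workcell import r
import cv2
s=r.observe(); print(s["tcp_pos"],s["force"],s["wrist_torque"],s["opening"])
d=r.snapshot("scene")
cv2.imwrite("pics/b.png",cv2.resize(d["img"][150:270,310:430,::-1],None,fx=5,fy=5,interpolation=cv2.INTER_CUBIC))
```

```text
[ 0.48430389 -0.12196609  0.12481488] [-1.16319963  0.52344523  6.88479537] [0.1165271  0.27591965 0.00313305] 0.01838717392529337
```

View pics/b.png

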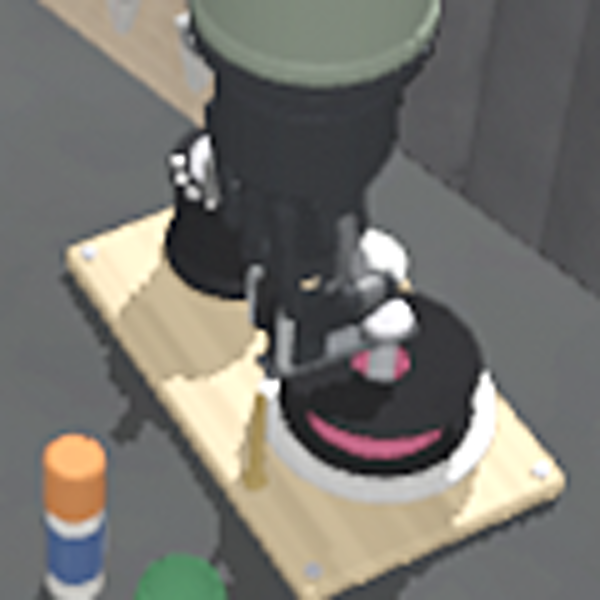

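```bash
cat > circ.py <<'E'
import numpy as np,sys
p0,p1,n=map(float,sys.argv[1:4]); off=np.array([float(a) for a in sys.argv[4:6]]) if len(sys.argv)>4 else 0
# from p0 deg clockwise by p1 total in n rows; off: final world correction ramped
n=int(n);x=np.array([-.9625,.2714]);y=np.array([.2714,.9625]);f=np.radians
L=[]
for i in range(1,n+1):
    a=p0-p1*i/n
    d=.05*np.array([np.cos(f(a))-np.cos(f(p0)),np.sin(f(a))-np.sin(f(p0))])+off*i/n
    L.append([round(float(x@d),4),round(float(y@d),4),0])
print(L,"end",p0-p1)
E
python3 circ.py 160 40 6
```

```text
[[-0.0008, 0.0058, 0], [-0.0022, 0.0114, 0], [-0.0043, 0.0168, 0], [-0.007, 0.022, 0], [-0.0102, 0.0268, 0], [-0.014, 0.0312, 0]] end 120.0
```

>>> step_arm(rotation=[[0, 0, 0], [0, 0, 0], [0, 0, 0], [0, 0, 0], [0, 0, 0], [0, 0, 0], [0, 0, 0], [0, 0, 0]], linear=[[-0.001, 0.006, -0.001], [-0.002, 0.011, -0.001], [-0.004, 0.017, -0.001], [-0.007, 0.022, -0.001], [-0.01, 0.027, -0.001], [-0.014, 0.031, -0.001], [-0.014, 0.031, -0.001], [-0.014, 0.031, -0.001]], claw=[0.1, 0.1, 0.1, 0.1, 0.1, 0.1, 0.1, 0.1])

```text
clock: 4.12
tcp_pos: [0.506, -0.0954, 0.1251]
eef_rot: [[-0.963, 0.271, -0.0], [0.271, 0.963, 0.0], [0.001, 0.0, -1.0]]
force: [1.5, -0.0, -11.6]
opening: 0.0182
```

```bash
python3 - <<'E'
from workcell import r
import cv2
s=r.observe(); print(s["tcp_pos"],s["force"],s["wrist_torque"],s["opening"])
d=r.snapshot("scene")
cv2.imwrite("pics/c.png",cv2.resize(d["img"][150:270,310:430,::-1],None,fx=5,fy=5,interpolation=cv2.INTER_CUBIC))
E
python3 circ.py 120 120 12
```

```text
[ 0.50598959 -0.09542514  0.12508567] [  1.49461577  -0.04308503 -11.56006336] [-0.04809634 -0.25426463  0.01165216] 0.018248140915365398
[[-0.0066, 0.0057, 0], [-0.0141, 0.0101, 0], [-0.0222, 0.0132, 0], [-0.0308, 0.0149, 0], [-0.0395, 0.015, 0], [-0.0481, 0.0136, 0], [-0.0564, 0.0107, 0], [-0.064, 0.0064, 0], [-0.0707, 0.0009, 0], [-0.0764, -0.0057, 0], [-0.0809, -0.0132, 0], [-0.0839, -0.0213, 0]] end 0.0
```

View pics/c.png

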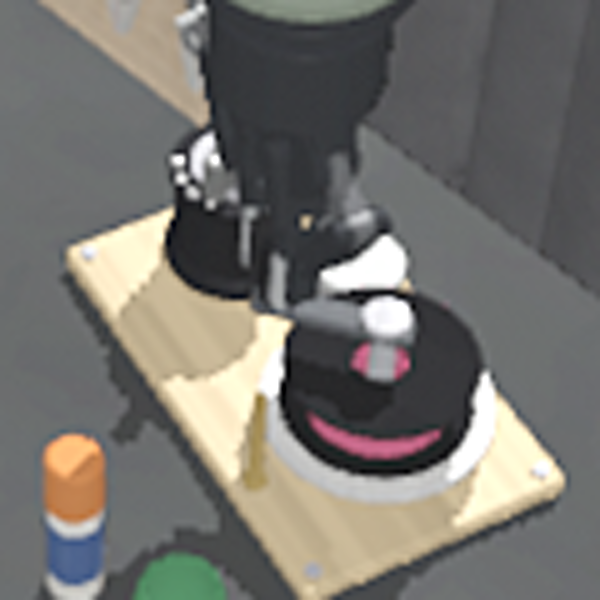

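The crank follows the hand, with horizontal force around 1.5 N. I'll ease z back a little and carry on.

>>> step_arm(rotation=[[0, 0, 0], [0, 0, 0], [0, 0, 0], [0, 0, 0], [0, 0, 0], [0, 0, 0], [0, 0, 0], [0, 0, 0], [0, 0, 0], [0, 0, 0], [0, 0, 0], [0, 0, 0]], linear=[[-0.0066, 0.0057, 0.0005], [-0.0141, 0.0101, 0.0005], [-0.0222, 0.0132, 0.0005], [-0.0308, 0.0149, 0.0005], [-0.0395, 0.015, 0.0005], [-0.0481, 0.0136, 0.0005], [-0.0564, 0.0107, 0.0005], [-0.064, 0.0064, 0.0005], [-0.0707, 0.0009, 0.0005], [-0.0764, -0.0057, 0.0005], [-0.0809, -0.0132, 0.0005], [-0.0839, -0.0213, 0.0005]], claw=[0.1, 0.1, 0.1, 0.1, 0.1, 0.1, 0.1, 0.1, 0.1, 0.1, 0.1, 0.1])

```text
clock: 5.17
tcp_pos: [0.5814, -0.1405, 0.125]
eef_rot: [[-0.962, 0.272, 0.001], [0.272, 0.962, -0.001], [-0.001, -0.0, -1.0]]
force: [0.9, 0.8, 0.0]
opening: 0.0185
```

>>> step_arm(rotation=[[0, 0, 0], [0, 0, 0]], linear=[[0, 0, 0], [0, 0, 0]], claw=[0.1, 0.1])

```text
clock: 5.33
tcp_pos: [0.5813, -0.141, 0.125]
eef_rot: [[-0.962, 0.273, 0.001], [0.273, 0.962, -0.001], [-0.002, -0.001, -1.0]]
force: [7.1, -0.7, -2.4]
opening: 0.0188
```

```bash
python3 circ.py 0 110 11; python3 circ.py 250 86.5 9
```

```text
[[-0.0016, -0.0086, 0], [-0.0017, -0.0173, 0], [-0.0003, -0.0259, 0], [0.0025, -0.0341, 0], [0.0068, -0.0417, 0], [0.0123, -0.0485, 0], [0.0189, -0.0542, 0], [0.0264, -0.0586, 0], [0.0346, -0.0617, 0], [0.0431, -0.0633, 0], [0.0518, -0.0634, 0]] end -110.0
[[0.0083, 0.0013, 0], [0.0162, 0.004, 0], [0.0236, 0.008, 0], [0.0302, 0.0131, 0], [0.0359, 0.0193, 0], [0.0404, 0.0263, 0], [0.0437, 0.034, 0], [0.0457, 0.0422, 0], [0.0463, 0.0505, 0]] end 163.5
```

>>> step_arm(rotation=[[0, 0, 0], [0, 0, 0], [0, 0, 0], [0, 0, 0], [0, 0, 0], [0, 0, 0], [0, 0, 0], [0, 0, 0], [0, 0, 0], [0, 0, 0], [0, 0, 0], [0, 0, 0]], linear=[[-0.0016, -0.0086, 0], [-0.0017, -0.0173, 0], [-0.0003, -0.0259, 0], [0.0025, -0.0341, 0], [0.0068, -0.0417, 0], [0.0123, -0.0485, 0], [0.0189, -0.0542, 0], [0.0264, -0.0586, 0], [0.0346, -0.0617, 0], [0.0431, -0.0633, 0], [0.0518, -0.0634, 0], [0.0518, -0.0634, 0]], claw=[0.1, 0.1, 0.1, 0.1, 0.1, 0.1, 0.1, 0.1, 0.1, 0.1, 0.1, 0.1])

```text
clock: 6.33
tcp_pos: [0.5124, -0.1849, 0.1249]
eef_rot: [[-0.963, 0.271, -0.001], [0.271, 0.963, 0.002], [0.001, 0.002, -1.0]]
force: [3.4, 8.7, 1.0]
opening: 0.0184
```

Run:
```python
from workcell import r
import cv2
s=r.observe(); print(s["tcp_pos"],s["force"],s["wrist_torque"],s["opening"])
d=r.snapshot("scene")
cv2.imwrite("pics/d.png",cv2.resize(d["img"][150:270,310:430,::-1],None,fx=5,fy=5,interpolation=cv2.INTER_CUBIC))
```

```text
[ 0.51241824 -0.18493299  0.12490982] [3.38163882 8.65983245 0.97058917] [ 1.72396547 -0.58327113 -0.03008424] 0.018429997478000146
```

View pics/d.png

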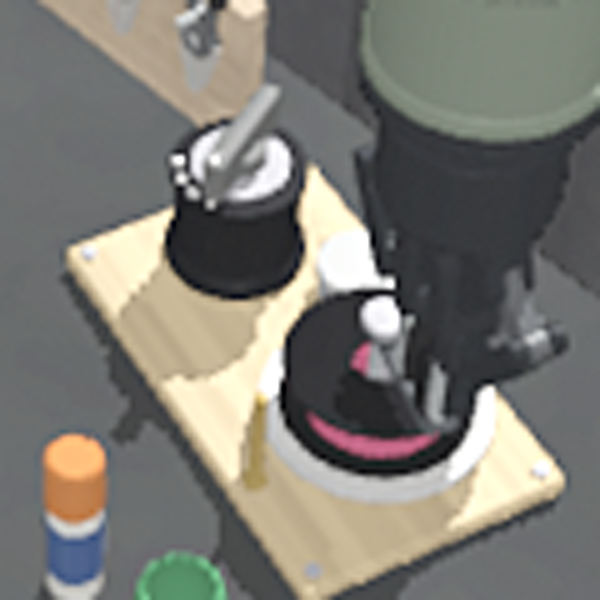

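>>> step_arm(rotation=[[0, 0, 0], [0, 0, 0], [0, 0, 0], [0, 0, 0], [0, 0, 0], [0, 0, 0], [0, 0, 0], [0, 0, 0], [0, 0, 0], [0, 0, 0], [0, 0, 0], [0, 0, 0]], linear=[[0.0083, 0.0013, 0], [0.0162, 0.004, 0], [0.0236, 0.008, 0], [0.0302, 0.0131, 0], [0.0359, 0.0193, 0], [0.0404, 0.0263, 0], [0.0437, 0.034, 0], [0.0457, 0.0422, 0], [0.0463, 0.0505, 0], [0.0463, 0.0505, 0], [0.0463, 0.0505, 0], [0.0463, 0.0505, 0]], claw=[0.1, 0.1, 0.1, 0.1, 0.1, 0.1, 0.1, 0.1, 0.1, 0.1, 0.1, 0.1])

```text
clock: 7.38
tcp_pos: [0.483, -0.1255, 0.1249]
eef_rot: [[-0.962, 0.272, 0.001], [0.272, 0.962, -0.0], [-0.001, -0.0, -1.0]]
force: [4.4, -0.3, -1.3]
opening: 0.0183
```

Run:
```python
from workcell import r
import cv2,numpy as np
s=r.observe(); print(s["tcp_pos"],s["force"],s["wrist_torque"],s["opening"])
p=s["tcp_pos"][:2]-[.531,-.139]; print(np.degrees(np.arctan2(p[1],p[0])),np.hypot(*p))
d=r.snapshot("scene")
cv2.imwrite("pics/e.png",cv2.resize(d["img"][150:270,310:430,::-1],None,fx=5,fy=5,interpolation=cv2.INTER_CUBIC))
```

```text
[ 0.48302107 -0.12554374  0.12494394] [ 4.43593743 -0.27609683 -1.33315956] [-0.07319879 -1.14169766 -0.0019362 ] 0.01830633161910967
164.33321825200161 0.04983019759105612
```

View pics/e.png

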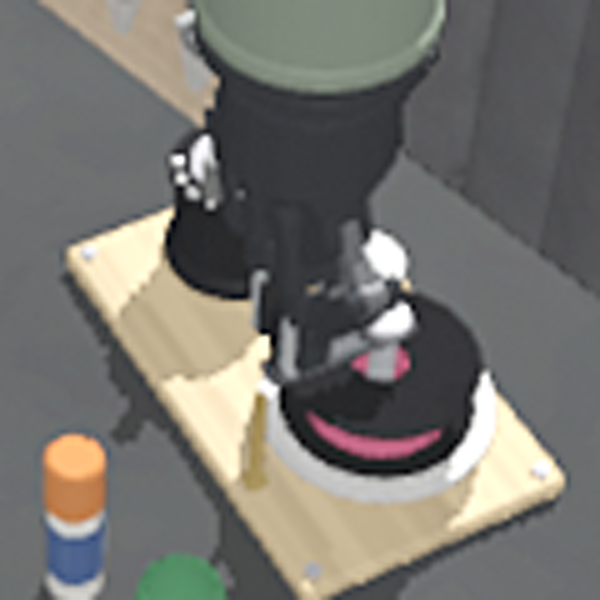

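>>> step_arm(rotation=[[0, 0, 0], [0, 0, 0], [0, 0, 0], [0, 0, 0], [0, 0, 0], [0, 0, 0], [0, 0, 0], [0, 0, 0], [0, 0, 0], [0, 0, 0], [0, 0, 0], [0, 0, 0]], linear=[[0, 0.0015, 0], [0, 0.0015, 0], [0, 0.0015, 0], [0, 0.0015, 0], [0, 0.0015, 0], [0, 0.0015, 0], [0, 0.0015, 0], [0, 0.0015, -0.005], [0, 0.0015, -0.02], [0, 0.0015, -0.04], [0, 0.0015, -0.06], [0, 0.0015, -0.06]], claw=[0.1, 0.1, 0.4, 0.6, 0.6, 0.6, 0.6, 0.6, 0.6, 0.6, 0.6, 0.6])

```text
clock: 8.43
tcp_pos: [0.4847, -0.1239, 0.1882]
eef_rot: [[-0.962, 0.272, 0.004], [0.272, 0.962, -0.001], [-0.004, 0.001, -1.0]]
force: [1.3, -0.1, -0.0]
opening: 0.0515
```

Run:
```python
from workcell import r
from h import *
np.set_printoptions(precision=4,suppress=True)
s=r.observe(); print(s["tcp_pos"],s["force"],s["opening"],s["eef_rot"][:,1])
d=r.snapshot("scene")
cv2.imwrite("pics/f.png",cv2.resize(d["img"][150:270,310:430,::-1],None,fx=5,fy=5,interpolation=cv2.INTER_CUBIC))
uv=np.array([(u,v) for v in range(185,245) for u in range(345,400)]);c,v=ray(d,uv);X=c+v*d["z_map"][uv[:,1],uv[:,0]][:,None]
m=(X[:,2]>.112)&(X[:,2]<.135)&(X[:,0]>.46)&(X[:,0]<.505)&(X[:,1]>-.16)&(X[:,1]<-.10);print(m.sum(),X[m].mean(0))
```

```text
[ 0.4847 -0.1239  0.1882] [ 1.2603 -0.0862 -0.0332] 0.05146951338707601 [0.2717 0.9624 0.0006]
76 [ 0.4816 -0.1276  0.1219]
```

View pics/f.png

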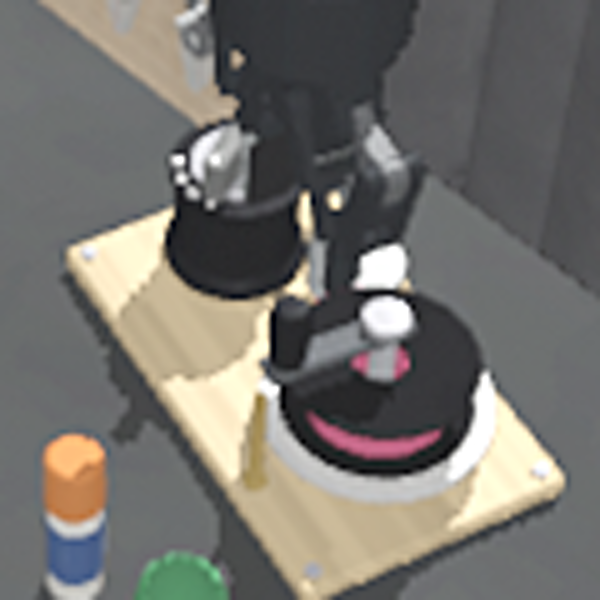

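>>> step_arm(rotation=[[0, 0, -0.06], [0, 0, -0.16], [0, 0, -0.26], [0, 0, -0.36], [0, 0, -0.46], [0, 0, -0.55], [0, 0, -0.611], [0, 0, -0.611], [0, 0, -0.611], [0, 0, -0.611]], linear=[[-0.004, 0.01, 0], [-0.011, 0.03, 0], [-0.019, 0.052, 0], [-0.027, 0.074, 0], [-0.034, 0.095, 0], [-0.041, 0.114, 0], [-0.046, 0.127, 0.01], [-0.046, 0.127, 0.02], [-0.046, 0.127, 0.025], [-0.046, 0.127, 0.025]], claw=[0.6, 0.6, 0.6, 0.6, 0.6, 0.6, 0.6, 0.6, 0.6, 0.6])

```text
clock: 9.32
tcp_pos: [0.5609, -0.0146, 0.1582]
eef_rot: [[-0.945, -0.328, -0.003], [-0.328, 0.945, -0.001], [0.003, 0.0, -1.0]]
force: [-0.7, -0.2, 0.0]
opening: 0.0511
```

Run:
```python
from workcell import r
from h import *
np.set_printoptions(precision=4,suppress=True)
s=r.observe(); print(s["tcp_pos"],s["force"],s["opening"],s["eef_rot"],s["qpos"])
d=r.snapshot("top")
cv2.imwrite("pics/g.png",cv2.resize(d["img"][120:220,280:420,::-1],None,fx=5,fy=5,interpolation=cv2.INTER_CUBIC))
d=r.snapshot("scene")
cv2.imwrite("pics/g2.png",cv2.resize(d["img"][120:260,300:430,::-1],None,fx=4,fy=4,interpolation=cv2.INTER_CUBIC))
```

```text
[ 0.5609 -0.0146  0.1582] [-0.7409 -0.2456  0.0493] 0.05111135869139122 [[-0.9447 -0.328  -0.003 ]
 [-0.328   0.9447 -0.0006]
 [ 0.003   0.0004 -1.    ]] [ -4.6804  31.396    0.1449 106.3589  -0.0805  42.4167 104.6512]
```

View pics/g2.png

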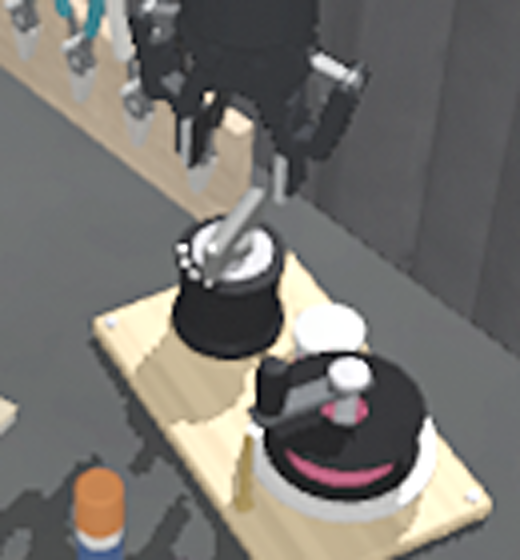

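View pics/g.png

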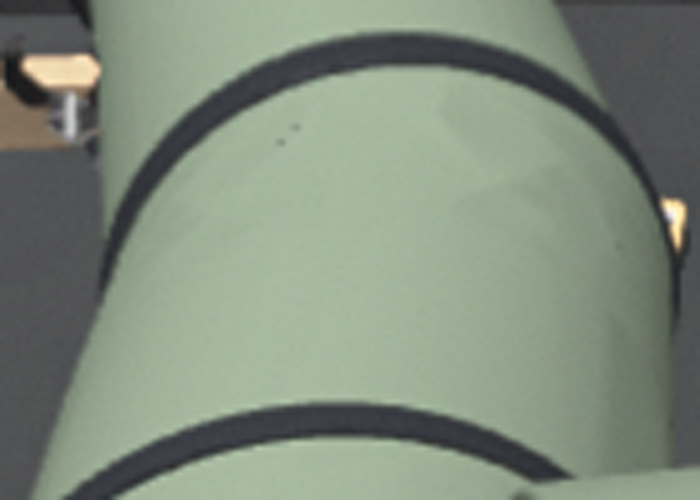

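>>> step_arm(rotation=[[0, 0, 0], [0, 0, 0], [0, 0, 0], [0, 0, 0], [0, 0, 0], [0, 0, 0], [0, 0, 0], [0, 0, 0], [0, 0, 0], [0, 0, 0], [0, 0, 0], [0, 0, 0]], linear=[[-0.001, 0.001, 0.012], [-0.001, 0.001, 0.026], [-0.001, 0.001, 0.04], [-0.001, 0.001, 0.05], [-0.001, 0.001, 0.054], [-0.001, 0.001, 0.054], [-0.001, 0.001, 0.054], [-0.001, 0.001, 0.054], [-0.001, 0.001, 0.054], [-0.001, 0.001, 0.054], [-0.001, 0.001, 0.054], [-0.001, 0.001, 0.054]], claw=[0.6, 0.6, 0.6, 0.6, 0.6, 0.5, 0.35, 0.2, 0.1, 0.03, 0.03, 0.03], grip_force=60)

```text
clock: 10.42
tcp_pos: [0.5629, -0.0121, 0.1067]
eef_rot: [[-0.944, -0.33, 0.001], [-0.33, 0.944, 0.0], [-0.001, 0.0, -1.0]]
force: [-3.8, 3.4, 6.9]
opening: 0.0224
```

Run:
```python
from workcell import r
from h import *
np.set_printoptions(precision=4,suppress=True)
s=r.observe(); print(s["tcp_pos"],s["force"],s["wrist_torque"],s["opening"],s["eef_rot"][:,1])
d=r.snapshot("scene")
cv2.imwrite("pics/i.png",cv2.resize(d["img"][120:260,300:430,::-1],None,fx=4,fy=4,interpolation=cv2.INTER_CUBIC))
```

```text
[ 0.5629 -0.0121  0.1067] [-3.8305  3.4332  6.9072] [0.6951 0.8747 0.0286] 0.022361798455946703 [-0.3301  0.9439  0.0003]
```

View pics/i.png

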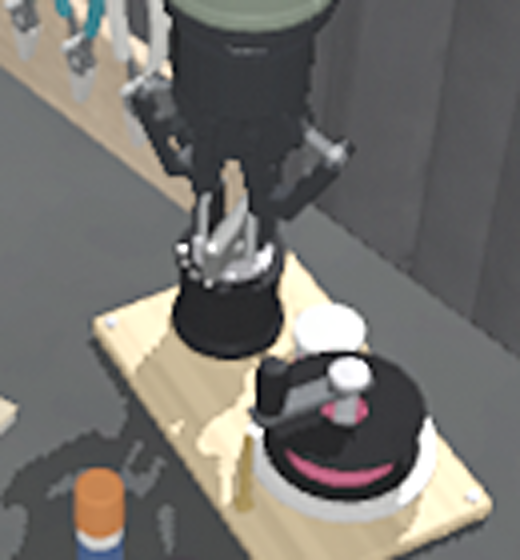

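>>> step_arm(rotation=[[0, 0, 0], [0, 0, 0], [0, 0, 0], [0, 0, 0], [0, 0, 0]], linear=[[0, 0, -0.002], [0, 0, -0.002], [0, 0, -0.002], [0, 0, -0.002], [0, 0, -0.002]], claw=[0.03, 0.03, 0.03, 0.03, 0.03], grip_force=60)

```text
clock: 10.88
tcp_pos: [0.5627, -0.0121, 0.1072]
eef_rot: [[-0.944, -0.33, -0.0], [-0.33, 0.944, 0.0], [0.0, 0.0, -1.0]]
force: [5.9, 3.1, -22.5]
opening: 0.0214
```

Run:
```python
from workcell import r
from h import *
np.set_printoptions(precision=4,suppress=True)
s=r.observe(); print(s["tcp_pos"],s["force"],s["wrist_torque"],s["opening"],s["eef_rot"][:,1])
d=r.snapshot("scene")
cv2.imwrite("pics/j.png",cv2.resize(d["img"][150:230,320:400,::-1],None,fx=7,fy=7,interpolation=cv2.INTER_CUBIC))
```

```text
[ 0.5627 -0.0121  0.1072] [  5.9423   3.1277 -22.4841] [ 0.7223 -1.3307  0.0342] 0.021396749984088432 [-0.3303  0.9439  0.0004]
```

View pics/j.png

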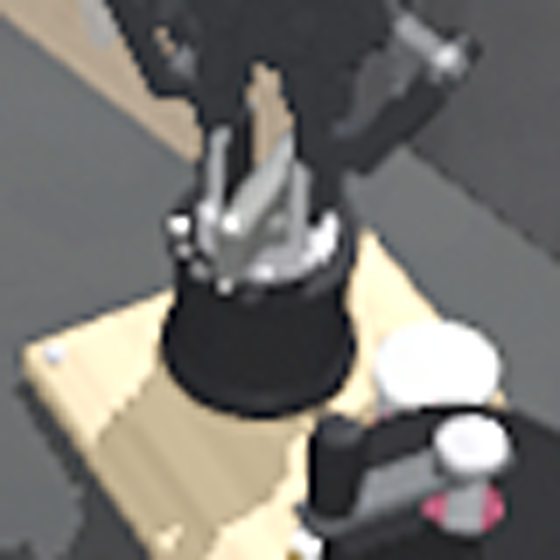

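Run:
```python
from h import *
np.set_printoptions(precision=4,suppress=True,linewidth=150)
for nm in "TS":
    X=np.load(nm+"_X.npy");q=X[:,:2]-[.5618,-.0133];a=np.radians(19.2);l=q@[np.cos(a),np.sin(a)];t=q@[-np.sin(a),np.cos(a)]
    for lo in range(-20,20,4):
        row=[]
        for la in range(-36,36,8):
            m=(l*1e3>=la)&(l*1e3<la+8)&(t*1e3>=lo)&(t*1e3<lo+4)&(X[:,2]>.05)
            row.append(round(float(np.median(X[m,2])*1e3),1) if m.any() else 0)
        print(nm,lo,row)
```

```text
T -20 [0, 71.5, 74.6, 74.3, 75.6, 76.0, 73.8, 72.4, 0]
T -16 [69.3, 73.4, 74.7, 74.3, 75.4, 75.1, 75.3, 72.9, 72.6]
T -12 [68.6, 72.0, 75.7, 81.8, 88.6, 85.5, 75.8, 72.2, 73.4]
T -8 [74.2, 99.6, 99.0, 99.4, 100.7, 99.0, 98.4, 99.2, 98.0]
T -4 [89.0, 99.9, 98.9, 101.4, 100.6, 100.9, 101.2, 99.6, 99.1]
T 0 [87.8, 99.5, 100.8, 101.5, 100.1, 101.5, 101.5, 100.0, 100.6]
T 4 [74.7, 85.1, 88.9, 90.8, 90.8, 94.6, 84.6, 83.3, 86.6]
T 8 [74.3, 72.9, 76.2, 76.3, 89.8, 81.8, 74.4, 72.0, 71.5]
T 12 [69.0, 72.6, 74.3, 74.3, 77.1, 76.9, 74.6, 72.4, 72.1]
T 16 [0, 72.9, 70.5, 75.3, 74.5, 75.6, 74.4, 73.3, 74.1]
S -20 [72.0, 63.4, 73.2, 74.5, 73.0, 74.6, 74.4, 71.4, 70.9]
S -16 [70.1, 57.8, 70.5, 74.4, 77.9, 73.7, 74.9, 70.4, 70.7]
S -12 [68.9, 69.1, 73.6, 78.5, 77.3, 83.7, 74.9, 72.8, 70.0]
S -8 [81.9, 77.2, 84.3, 86.3, 89.6, 90.2, 93.5, 85.3, 82.1]
S -4 [73.8, 95.4, 96.4, 99.4, 98.2, 98.3, 99.0, 99.6, 97.4]
S 0 [79.8, 97.7, 100.1, 100.4, 99.4, 100.2, 96.6, 98.4, 98.3]
S 4 [57.3, 71.0, 99.1, 97.9, 99.6, 98.8, 98.0, 97.2, 96.4]
S 8 [67.6, 63.7, 74.7, 88.6, 87.6, 0, 0, 0, 0]
S 12 [67.2, 70.2, 71.0, 0, 0, 0, 0, 0, 0]
S 16 [70.2, 61.5, 72.2, 74.5, 73.4, 73.1, 74.8, 71.6, 0]
```

The fingertips closed on a 22 mm round boss under the bar, which rises to z≈90 mm. The bar alone stands clear only from z 90 to 100 mm, so I'll open, go up, and pinch there.

>>> step_arm(rotation=[[0, 0, 0], [0, 0, 0], [0, 0, 0], [0, 0, 0], [0, 0, 0], [0, 0, 0], [0, 0, 0], [0, 0, 0]], linear=[[0, 0, 0.001], [0, 0, 0.0], [0, 0, -0.004], [0, 0, -0.009], [0, 0, -0.01], [0, 0, -0.01], [0, 0, -0.01], [0, 0, -0.01]], claw=[0.4, 0.5, 0.5, 0.5, 0.5, 0.5, 0.5, 0.5])

```text
clock: 11.6
tcp_pos: [0.5627, -0.0125, 0.1178]
eef_rot: [[-0.944, -0.33, 0.0], [-0.33, 0.944, -0.0], [-0.0, -0.0, -1.0]]
force: [1.2, -0.3, -0.2]
opening: 0.0425
```

>>> step_arm(rotation=[[0, 0, 0], [0, 0, 0], [0, 0, 0], [0, 0, 0], [0, 0, 0], [0, 0, 0], [0, 0, 0], [0, 0, 0], [0, 0, 0], [0, 0, 0], [0, 0, 0], [0, 0, 0]], linear=[[0, 0, 0], [0, 0, 0], [0, 0, 0], [0, 0, 0], [0, 0, 0], [0, 0, 0], [0, 0, 0], [0, 0, 0], [0, 0, 0], [0, 0, 0], [0, 0, 0], [0, 0, 0]], claw=[0.3, 0.2, 0.1, 0.03, 0.03, 0.03, 0.03, 0.03, 0.03, 0.03, 0.03, 0.03], grip_force=60)

```text
clock: 12.6
tcp_pos: [0.5626, -0.0122, 0.1179]
eef_rot: [[-0.944, -0.33, -0.0], [-0.33, 0.944, 0.0], [0.0, 0.0, -1.0]]
force: [-1.9, 2.3, 5.3]
opening: 0.0097
```

Run:
```python
from workcell import r
from h import *
np.set_printoptions(precision=4,suppress=True)
s=r.observe(); print(s["tcp_pos"],s["force"],s["wrist_torque"],s["opening"],s["eef_rot"][:,1])
d=r.snapshot("scene")
cv2.imwrite("pics/k.png",cv2.resize(d["img"][150:230,320:400,::-1],None,fx=7,fy=7,interpolation=cv2.INTER_CUBIC))
```

```text
[ 0.5626 -0.0122  0.1179] [-1.9228  2.3127  5.2641] [ 0.4048  0.5016 -0.0478] 0.009717958631370793 [-0.3301  0.944   0.0004]
```

View pics/k.png

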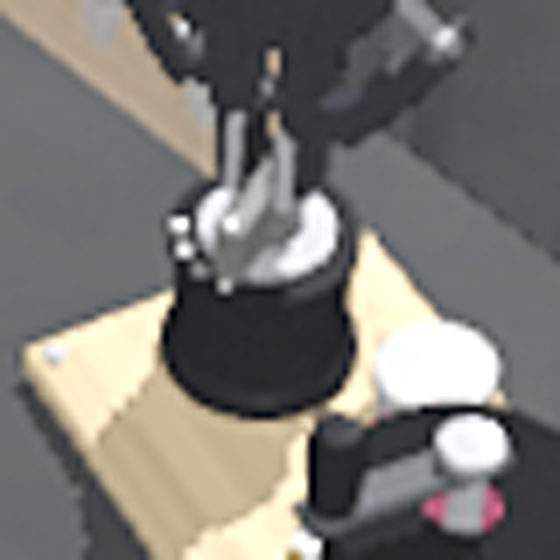

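>>> step_arm(rotation=[[0, 0, 0.06], [0, 0, 0.14], [0, 0, 0.22], [0, 0, 0.3], [0, 0, 0.38], [0, 0, 0.46], [0, 0, 0.54], [0, 0, 0.6], [0, 0, 0.6], [0, 0, 0.6]], linear=[[0, 0, 0], [0, 0, 0], [0, 0, 0], [0, 0, 0], [0, 0, 0], [0, 0, 0], [0, 0, 0], [0, 0, 0], [0, 0, 0], [0, 0, 0]], claw=[0.03, 0.03, 0.03, 0.03, 0.03, 0.03, 0.03, 0.03, 0.03, 0.03])

```text
clock: 13.48
tcp_pos: [0.5626, -0.0123, 0.1179]
eef_rot: [[-0.965, 0.261, -0.0], [0.261, 0.965, 0.0], [0.0, -0.0, -1.0]]
force: [-2.7, 1.7, 5.1]
opening: 0.0099
```

Run:
```python
from workcell import r
from h import *
np.set_printoptions(precision=4,suppress=True)
s=r.observe(); y=s["eef_rot"][:,1]; print(s["tcp_pos"],s["force"],s["wrist_torque"],s["opening"],np.degrees(np.arctan2(y[1],y[0])))
d=r.snapshot("scene")
cv2.imwrite("pics/l.png",cv2.resize(d["img"][150:230,320:400,::-1],None,fx=7,fy=7,interpolation=cv2.INTER_CUBIC))
```

```text
[ 0.5626 -0.0123  0.1179] [-2.7076  1.6604  5.1124] [0.2383 0.5884 0.0038] 0.009858853667819915 74.88145476637567
```

View pics/l.png

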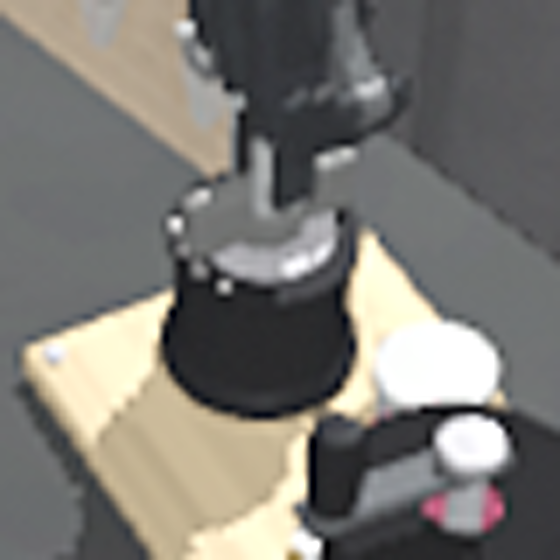

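The bar turned with the hand, and its pointer end is now at about (190,230), among the pips. I'll carry on to about 1.19 rad.

>>> step_arm(rotation=[[0, 0, 0.06], [0, 0, 0.14], [0, 0, 0.22], [0, 0, 0.3], [0, 0, 0.38], [0, 0, 0.46], [0, 0, 0.53], [0, 0, 0.58], [0, 0, 0.59], [0, 0, 0.59], [0, 0, 0.59], [0, 0, 0.59]], linear=[[0, 0, 0], [0, 0, 0], [0, 0, 0], [0, 0, 0], [0, 0, 0], [0, 0, 0], [0, 0, 0], [0, 0, 0], [0, 0, 0], [0, 0, 0], [0, 0, 0], [0, 0, 0]], claw=[0.03, 0.03, 0.03, 0.03, 0.03, 0.03, 0.03, 0.03, 0.03, 0.03, 0.03, 0.03])

```text
clock: 14.53
tcp_pos: [0.5625, -0.0123, 0.1179]
eef_rot: [[-0.657, 0.754, -0.001], [0.754, 0.657, 0.0], [0.001, -0.0, -1.0]]
force: [-2.8, 1.1, 5.9]
opening: 0.0094
```

Run:
```python
from workcell import r
from h import *
np.set_printoptions(precision=4,suppress=True)
s=r.observe(); y=s["eef_rot"][:,1]; print(s["tcp_pos"],s["force"],s["wrist_torque"],s["opening"],np.degrees(np.arctan2(y[1],y[0])))
d=r.snapshot("scene");pickle.dump(d,open("end.pkl","wb"))
cv2.imwrite("pics/m.png",cv2.resize(d["img"][150:230,320:400,::-1],None,fx=7,fy=7,interpolation=cv2.INTER_CUBIC))
cv2.imwrite("pics/m2.png",d["img"][:,:,::-1])
vv,uu=np.mgrid[150:230,325:390]; uv=np.c_[uu.ravel(),vv.ravel()];c,v=ray(d,uv);X=c+v*d["z_map"][uv[:,1],uv[:,0]][:,None];im=d["img"][uv[:,1],uv[:,0]].astype(int)
m=(X[:,2]>.093)&(X[:,2]<.106)&(np.hypot(X[:,0]-.562,X[:,1]+.013)<.036)&(im.min(1)>90)
q=X[m][:,:2];l=cv2.fitLine(q.astype(np.float32),cv2.DIST_HUBER,0,.01,.01).ravel();print(m.sum(),q.mean(0),np.degrees(np.arctan2(l[1],l[0])))
```

```text
[ 0.5625 -0.0123  0.1179] [-2.7745  1.1261  5.8528] [0.1763 0.7083 0.1431] 0.009438294228746372 41.10335947386534
95 [ 0.5609 -0.0152] -50.136116
```

View pics/m.png

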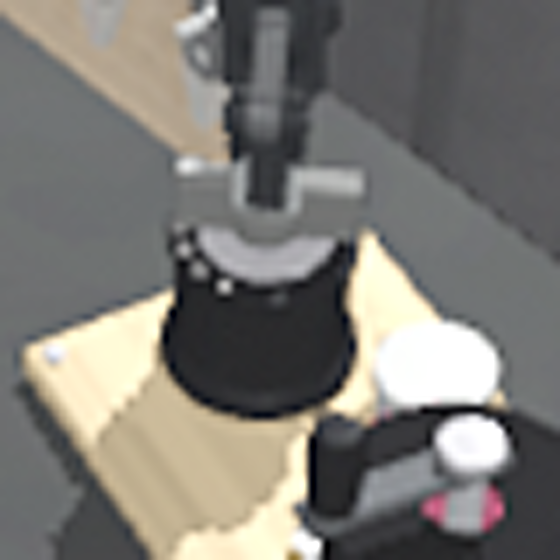

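View pics/m2.png

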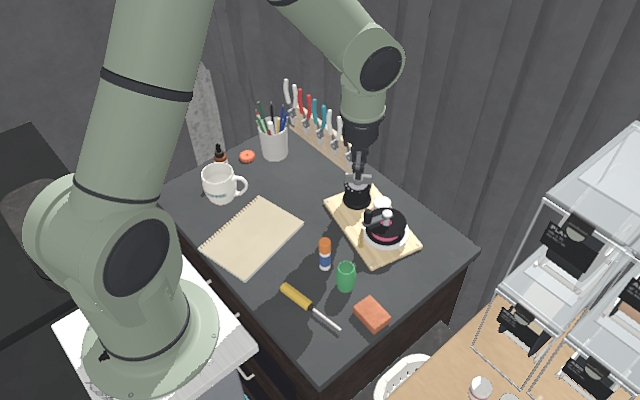

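Run:
```python
from h import *
S=pickle.load(open("end.pkl","rb"))
f=lambda u,v:((u+.5)/7-.5+320,(v+.5)/7-.5+150)
sz=lambda u,v:((u+.5)/5-.5+315,(v+.5)/5-.5+165)
P=plane(S,[sz(190,88),f(190,165),f(352,180),sz(247,17)],.1)
for p in P: q=p[:2]-[.5618,-.0133]; print(p,np.hypot(*q),np.degrees(np.arctan2(q[1],q[0])))
d=P[2]-P[1];print(np.degrees(np.arctan2(d[1],d[0])))
```

```text
[ 0.53422954 -0.02343496  0.1       ] 0.02937426849526377 -159.81645785440557
[0.54421029 0.00769948 0.1       ] 0.02739299174042255 129.95041242606843
[ 0.58039295 -0.0336992   0.1       ] 0.02760117752791791 -47.65224267745432
[ 0.58711    -0.00679967  0.1       ] 0.026131407766405476 14.403867345975433
-48.84637677219362
```

Run:
```python
from workcell import r
s=r.observe(); print(s["clock"],s["force"],s["wrist_torque"],s["opening"]); print(r.job_done())
```

```text
14.5833 [-3.03138633  0.17223572  6.87409042] [0.23416653 0.6915288  0.16964481] 0.009922356829957691
the job is handed in; nothing more can be done
None
```

The crank has made its full clockwise turn and the brake dial is held at its third click. I handed the job in at 14.6 s, with the fingers still gripping the dial.

- **Crank:** I carried the knob round clockwise and let go beside the index pin. From the tool and camera positions, the crank reads about 0.05 rad past the pin, against about 0.12 rad at the start. That makes about 6.2 rad of travel from its parked spot.
- **First dial grip:** My first pinch closed on a 22 mm boss under the bar. I opened, raised the hand and pinched the bar itself at z 93–100 mm, where the fingers read 9.7 mm; the knob grip had also read about 2 mm small.
- **Dial:** I turned it clockwise and kept hold. The tool turned 1.19 rad and the camera line along the bar agrees. The pointer mark's own swing gives about 1.22 rad. All are past the third click (1.14) and short of the end stop (1.25). Wrist torque about the dial read 0.14–0.17 N m, matching the spring there.
- **Surroundings:** In the last picture the other things stand where they were. The highest force I saw was about 23 N, while pulling up on the boss grip.

The base corners gave a wheel position about 5 mm off from the hub, spool and pin, so I used those instead.

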